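# Close, pin and squeeze the clamp on a filter holder

## Task

Swing the open half of the hinged clamp shut around the flange of the steel filter holder, then take the locking pin from the tube rack and push it all the way down through the lined-up lugs until its knob sits on them. Then let go of the pin and squeeze the two halves of the clamp firmly together between the fingers, and finish still squeezing, so that I can fit the safety clip. Leave the other things on the bench where they are.

Things in the scene. Friction and masses are not known exactly. Their poses are not given: they have to be found in the camera images.
- holder: Fixed stainless filter holder on a round foot (96 mm across, 8 mm high); 38 mm across below the clamp, 130 mm tall to the tip of the hose barb (14 mm across) in the middle of its head (38 mm across, top at 114 mm). Origin: centre of the foot's underside, z up. Pin lugs towards its -x, hinge and an outlet stub (50 mm high) towards its +x.
- clamp_center (a point): Centre of the aluminium hinged clamp round the holder's flange, on the holder's axis, 93 mm above the bench; axes as the holder's. The clamp is a ring 59 mm across, 26 mm tall (80 to 106 mm above the bench). Shut, its two flat outer bosses (22 mm wide along x) face +y and -y, 62 mm apart over their faces: it is squeezed there. Hinge axis at x = +37 mm, pin axis at x = -41 mm.
- fixed_half: The half of the clamp that does not move, on the holder's -y side, with the upper and the lower pin lug (24 mm square). Origin: on the holder's axis at the clamp's underside, 80 mm above the bench; axes as the holder's. Its boss face is at y = -31 mm, its top at z = 26 mm.
- swing_hinge (a point): The swinging half, on the holder's +y side, with the middle lug (24 mm square, between the others when shut). Origin: on the vertical hinge axis at the clamp's underside; the frame turns with it and has the holder's axes when shut. In it the outer boss face is at y = +31 mm, x = -48 to -26 mm, z = 0 to 26 mm; the middle lug's hole at x = -78 mm, y = 0.
- swing_half (a joint): Angle of the swinging half: 0 shut (a hard stop), growing as it opens, up to 1.9 rad. It opens clockwise seen from above, its free end away from the lugs towards the holder's +y. The hinge has friction (0.07 N m) and stays where it is left.
- lug_hole (a point): Centre of the pin hole at the top face of the upper lug, 106 mm above the bench. The hole is vertical, 12.5 mm across, passes through all three lugs (26 mm) when the clamp is shut, and is open below.
- lock_pin: Loose pin, about 60 g, upright in a cell of the rack: steel shank 10 mm across, 42 mm long, its last 7 mm tapering to 4 mm; above it a round black knob 18 mm across, 34 mm tall (z = 42 to 76 mm). Origin: the tip's end, z up the axis. In the rack the knob rests on the rack's top: tip 6 mm, knob's top 82 mm above the bench. Seated in the clamp the tip is 64 mm above the bench.
- tube_rack: Fixed microtube rack, a grid of 4 x 6 square cells (12.5 mm, pitch 15 mm), 62 x 92 x 48 mm (x, y, z). Origin: centre of its underside. The pin and pink microtubes stand in it; the tubes' caps reach 5 mm above the rack.
- tube_a: Loose pink microtube in the rack, cap 15 mm across, 41 mm long; origin: its lower end. Bystander.
- tube_b: Another such microtube. Bystander.
- tip_box: Grey box of pipette tips, 82 x 118 x 61 mm; origin: centre of its underside. Bystander.
- petri_dish: Petri dish, 90 mm across, 16 mm high; origin: centre of its underside. Bystander.
- reagent_bottle: Small jar, 54 mm across, 90 mm high; origin: centre of its underside. Bystander.
- forceps: Steel forceps, 120 mm long along x, lying flat; origin: under the middle. Bystander.
- gasket: Spare white gasket ring, 50 mm across, 5 mm high; origin: centre of its underside. Bystander.
- marker: Marker pen, 142 mm long along x, 15 mm thick, lying flat; origin: under the middle. Bystander.

How it is judged:
By the outcome, as a careful person would: the job done as asked, in the order asked, and still so for the second after the job is handed in, while the arm keeps its last pose, push and grip.
It also fails if it takes over 58 s, if anything falls off the work surface, if the arm or the gripper's body presses on something with over 40 N, if the wrist force passes 120 N, or if a joint passes its speed limit or range.

## Robot

A 6-joint arm with a two-finger parallel gripper is mounted at the origin on the work surface. World frame = base frame: x ahead of the robot, y to its left, z up, the work surface at z = 0. Lengths are in mm, angles in rad, forces in N, time in s.
With the tool pointing down it reaches from about 350 to 775 mm from the base axis. Payload 7.3 kg.
Tool frame: the origin (TCP) lies at the very end of the fingers, on their centre line; the grasp point (between the pads) lies 19 mm behind it; z points along the fingers, y is the line along which they close (so a half turn about z gives the same grasp; the last joint's range is limited). The gripper opens to 92 mm and grips with 3 to 60 N. Pads are 19 mm wide; open, the fingers measure 130 mm over their backs; the gripper's body (75 mm by 190 mm) begins 47 mm behind the grasp point.
Start: joints at [1.163, 0.342, 1.524, -0, 1.275, -0.146], TCP at [135.866, 507.138, 188.841] pointing down, gripper open.
Joint ranges: [-2.53, 2.53], [-0.77, 2.02], [0.04, 2.7], [-1, 4.14], [0.28, 2.66], [-3.11, 3.11]. Speed limits (rad/s): [2.57, 2.57, 3.14, 3.14, 3.14, 3.14].

## Interface

Orientations are given as [roll, pitch, yaw] about the fixed x, y, z axes, in that order (R = Rz(yaw) Ry(pitch) Rx(roll)).
In Python, from plant import bot gives the robot as it stands.
- The arm moves only by the tool jog_arm, never from a script. Its argument "targets" is a list of rows, each an object with "xyz": the shift along the tool's x, y, z as a fraction of full scale, a list of three; "spin": the turn about the tool's z as a fraction of full scale. In form: [{"xyz": [x, y, z], "spin": spin}, ...]. A call has exactly 10 rows; each row shifts and turns the commanded pose from where the row before left it, along the tool's axes as they then stand; what a row does not reach is not made up. Full scale, the value 1, is 80 mm for a shift and 0.1 rad for a turn. A row lasts 1/8 s, in which the tool goes at most 62.5 mm and 10.7 degrees, less where a joint would pass 70% of its speed; a pose out of reach is approached as far as the arm can. A call with a number of a shift or a turn outside -1 to 1 is refused whole. A call with a gripper value outside its range is refused whole. "gripper" is the opening in per cent of the stroke, from 0 (shut) to 100 (fully open), set as the call begins (left out, the last holds). The fingers move at their own pace and stop on an object; the grip force is fixed at half the most. Time passes only in rows, so rows that do not move let the fingers close, or fill a call up. It gives the time, the measured TCP pose, the force, the opening and the grip force at its end, in the units of the state.
- bot.get_obs(): the state, without advancing time (a new reading comes with each control period).
- bot.capture(name): name is "scene" or "top" or "wrist"; returns the picture (480x640x3 uint8, blue, green, red); there is no depth.
- bot.get_calibration(name): a dict with "vfov" (degrees; the focal length in pixels is half the picture's height over the tangent of half this angle, whatever the lens; pixels are square), "cx", "cy" (the principal point, pixels), "eye" and "rotation" of the camera in the world. Camera axes: x right, y down, z forward; pixel columns grow to the right and rows downward; lengths in mm; the calibration is good to about 2 mm. A picture is of the moment at which its call begins: read the wrist's pose just before it. get_calibration takes no time and is no camera call; for the wrist camera it gives the pose at the moment of the call.
- bot.close_job(): hands the job in; it is judged then, once.
The state is a dict: "time": time; "joint_positions": joint angles; "dq": joint speeds; "tau": joint torques, N m; "tool_pos": TCP position; "tcp_rot": TCP orientation; "contact_force": force on the tool from outside, world axes, zero at the start; "moment": the same for the moment, N m; "grip_width": finger opening in mm; "finger_force": force on a finger pad.
Only numpy, scipy, OpenCV 4.12 (cv2) and the standard library are available. Lean on these libraries where they do the work, as an engineer would, in place of code of your own. Each camera call takes 0.05 s, during which the arm holds its last target. There are 200 camera calls.

## Working session

There is one attempt and no reset: what is moved stays moved. The work goes in short steps, Python scripts to look and compute and a tool call to move; the robot and the scene stay as the last step left them, time stands still between calls to the robot, and variables do not carry over. Pictures are saved under pics/ and viewed, at most 10 in all, crops included, and the job is handed in when it is done.

Besides the shell and the picture viewer there is one more tool, called after "Call:" as name(argument=value, ...), one argument or row to a line, values as JSON. jog_arm: Moves the arm, as the interface text tells. Shift numbers are shares of 80 mm and turn numbers shares of 0.1 rad, none past 1 either way. Its arguments: {"type":"object","properties":{"targets":{"type":"array","items":{"type":"object","properties":{"xyz":{"type":"array","items":{"type":"number"}},"spin":{"type":"number"}}}},"gripper":{"type":"number"}},"required":["targets"]}

```bash
mkdir -p pics; cat > h.py <<'E'
import sys; sys.path.insert(0,'.')
import numpy as np, cv2
from plant import bot
def ray(c,u,v):
    f=240/np.tan(np.radians(c['vfov'])/2)
    d=np.array(c['rotation'])@np.array([(u-c['cx'])/f,(v-c['cy'])/f,1]); return np.array(c['eye']),d
def onz(c,u,v,z):
    e,d=ray(c,u,v); return e+d*(z-e[2])/d[2]
def proj(c,p):
    f=240/np.tan(np.radians(c['vfov'])/2)
    q=np.array(c['rotation']).T@(np.array(p)-np.array(c['eye'])); return q[0]/q[2]*f+c['cx'],q[1]/q[2]*f+c['cy']
E
python3 - <<'E'
from h import *
print(bot.get_obs())
for n in ('scene','top'):
    cv2.imwrite(f'pics/{n}0.png',bot.capture(n)); print(bot.get_calibration(n))
E
ls
```

```text
{'time': 0.0, 'joint_positions': array([ 1.16299941e+00,  3.42686833e-01,  1.52499117e+00, -1.74740578e-05,
        1.27539154e+00, -1.45947114e-01]), 'dq': array([-1.16144441e-03, -1.46689173e-04, -8.98907977e-04, -1.47967660e-04,
       -1.47502269e-03,  6.65959028e-05]), 'tau': array([-2.71343903e-03, -4.31224930e+01, -2.44216508e+01,  7.15126027e-02,
        5.58308023e-02, -1.36696153e-04]), 'tool_pos': array([135.68284009, 506.69845033, 188.17264765]), 'tcp_rot': array([-3.14012903e+00, -1.98252273e-04,  2.87974781e+00]), 'contact_force': array([-0.20841339,  0.26296269, -0.51135022]), 'moment': array([ 0.01748411, -0.01642545, -0.01975991]), 'finger_force': 0.0, 'grip_width': 91.77891397358587}
{'vfov': 45.95667784907577, 'cx': 317.6357917518367, 'cy': 241.07992773378396, 'eye': array([1291.54905369, -144.98964814,  795.24604655]), 'rotation': array([-2.31137421, -0.00576876,  1.38045263])}
{'vfov': 44.70622758454953, 'cx': 319.9065564930565, 'cy': 238.03621782995526, 'eye': array([ 355.80893194,   -2.14913258, 1104.44326241]), 'rotation': array([-2.95263748e+00,  8.26943726e-04, -1.58526590e+00])}
h.py
pics
```

View pics/top0.png

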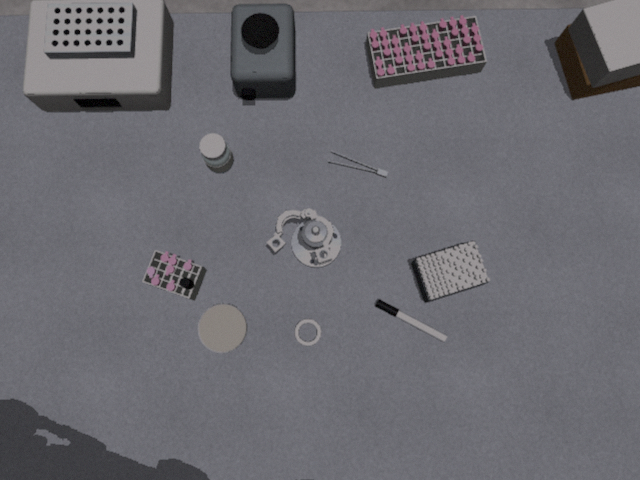

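View pics/scene0.png

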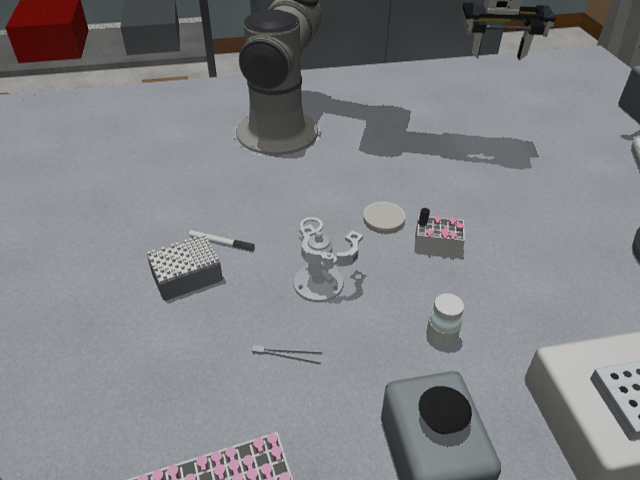

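The top view shows the holder at about (316,233), the open half to its left with its lug at (276,243), and the pin knob at (187,283) in the rack. Next I'll enlarge it.

```bash
sed -i "s/^import numpy/from scipy.spatial.transform import Rotation as Ro\nimport numpy/; s/np.array(c\['rotation'\])/Ro.from_euler('xyz',c['rotation']).as_matrix()/" h.py
python3 - <<'E'
from h import *
t=cv2.imread('pics/top0.png'); 
a=cv2.resize(t[195:275,255:355],None,fx=8,fy=8,interpolation=cv2.INTER_CUBIC)[:600]
for i in range(0,800,80): cv2.putText(a,str(255+i//8),(i,10),0,.4,(0,255,255)); cv2.line(a,(i,0),(i,640),(0,90,90),1)
for i in range(0,600,80): cv2.putText(a,str(195+i//8),(0,i+12),0,.4,(0,255,255)); cv2.line(a,(0,i),(800,i),(0,90,90),1)
cv2.imwrite('pics/t1.png',a)
s=cv2.imread('pics/scene0.png')
b=cv2.resize(s[200:305,280:420],None,fx=5.7,fy=5.7,interpolation=cv2.INTER_CUBIC)
for k in range(0,140,10): cv2.putText(b,str(280+k),(int(k*5.7),10),0,.4,(0,255,255)); cv2.line(b,(int(k*5.7),0),(int(k*5.7),640),(0,90,90),1)
for k in range(0,105,10): cv2.putText(b,str(200+k),(0,int(k*5.7)+12),0,.4,(0,255,255)); cv2.line(b,(0,int(k*5.7)),(800,int(k*5.7)),(0,90,90),1)
cv2.imwrite('pics/s1.png',b)
c=bot.get_calibration('top')
for n,(u,v,z) in dict(foot=(316,241,4),barb=(316,230,130),knob=(187,283,82),lugtop=(276,243,97),hinge=(310,213,106)).items(): print(n,onz(c,u,v,z).round(1))
E
```

```text
foot [560.6   3.3   4. ]
barb [556.2   2.4 130. ]
knob [474.3 230.7  82. ]
lugtop [540.7  73.1  97. ]
hinge [591.8  12.7 106. ]
```

View pics/t1.png

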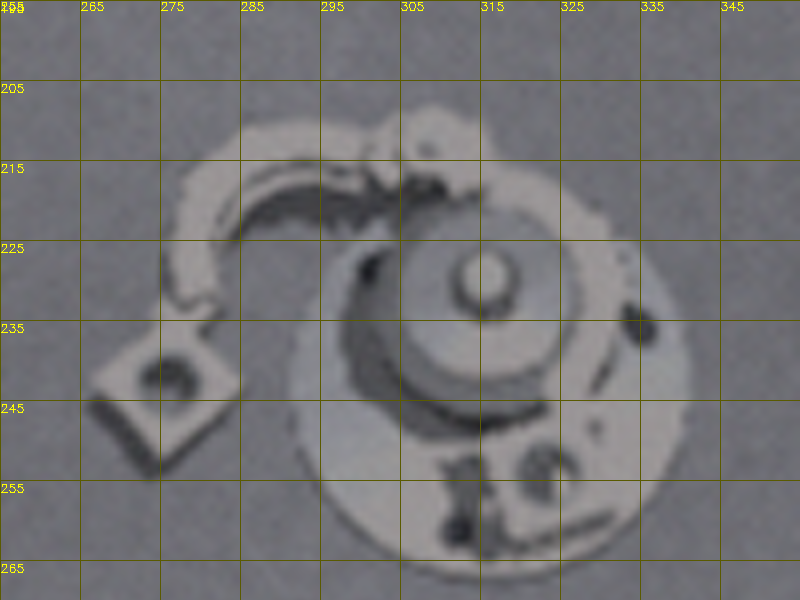

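View pics/s1.png

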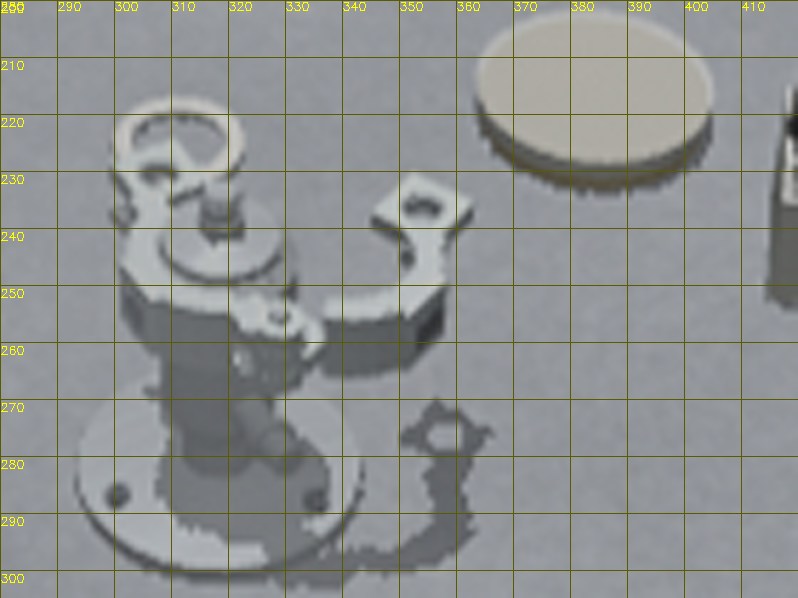

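The crops show, in the top view, barb (315.3,229.5), hinge (308.3,213.8), fixed lug hole (322.8,254) and swing lug hole (276,242.5). In the scene view the hinge is at (328.5,255.5), the fixed hole at (308,230), the swing hole at (353.5,236) and the barb at (318.5,233.5).

```bash
cat > fit.py <<'E'
from h import *
from scipy.optimize import least_squares
T,S=bot.get_calibration('top'),bot.get_calibration('scene')
def model(p):
    x,y,w,a=p; R=lambda t:np.array([[np.cos(t),-np.sin(t)],[np.sin(t),np.cos(t)]])
    o=np.array([x,y]); h=o+R(w)@[37,0]
    return dict(barb=[x,y,130],hinge=[*h,106],lug=[*(o+R(w)@[-41,0]),106],sl=[*(h+R(w-a)@[-78,0]),97])
if __name__=='__main__':
    ob=[(T,'barb',315.3,229.5),(T,'hinge',308.3,213.8),(T,'lug',322.8,254),(T,'sl',276,242.5),
    (S,'hinge',328.5,255.5),(S,'lug',308,230),(S,'sl',353.5,236)]
    f=lambda p:np.concatenate([np.array(proj(c,model(p)[n]))-[u,v] for c,n,u,v in ob])
    r=least_squares(f,[556,2,-.3,1.2]); print(r.x); print(r.fun.reshape(-1,2).round(1)); print(model(r.x))
    g=least_squares(lambda p:np.concatenate([np.array(proj(T,[*p,82]))-[187,283],np.array(proj(S,[*p,82]))-[424.5,210.5]]),[474,230]); print(g.x,g.fun)
    print(bot.get_obs()['time'])
    s=cv2.resize(cv2.imread('pics/scene0.png')[195:265,405:475],None,fx=6,fy=6,interpolation=2)
    t=cv2.resize(cv2.imread('pics/top0.png')[240:310,135:215],None,fx=6,fy=6,interpolation=2)
    cv2.imwrite('pics/r1.png',np.hstack([t,s])[:, :800])
E
python3 fit.py
```

```text
[5.56982790e+02 3.07018282e+00 3.08010375e-01 1.15512574e+00]
[[ 0.3  0.1]
 [ 0.8 -1.1]
 [ 0.4  0.3]
 [ 0.2  0.6]
 [ 0.6 -0.1]
 [ 0.3 -0.4]
 [ 0.8 -0.2]]
{'barb': [np.float64(556.982789884288), np.float64(3.0701828249004612), 130], 'hinge': [np.float64(592.2415194477545), np.float64(14.287222967929816), 106], 'lug': [np.float64(517.9123057734197), np.float64(-9.359510306564498), 106], 'sl': [np.float64(540.5940094508935), np.float64(72.73835393324252), 97]}
[475.07944963 231.66845484] [-0.56089779 -0.4473384  -0.70709507 -0.41146818]
0.1
```

View pics/r1.png

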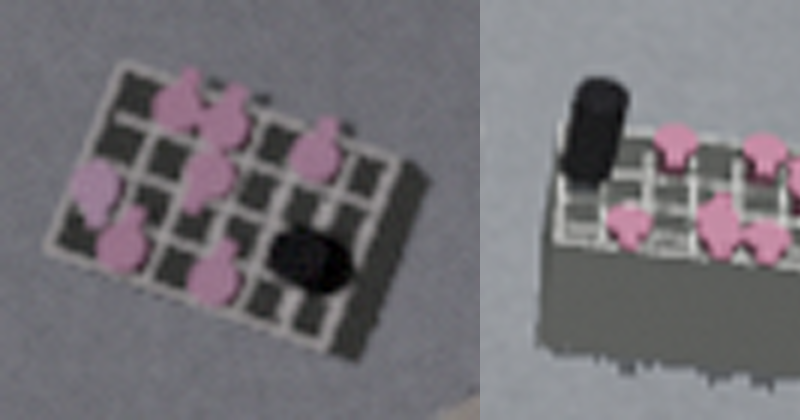

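The pin stands in the rack's end row nearest the holder, two cells in, and no tubes are next to it. I'll write the move planner and use it to approach the push start with the fingers shut.

```bash
cat >> h.py <<'E'
def plan(p,ya,n=10):
    "rows to reach TCP p with tool y at world angle ya (tool down): equal rows"
    o=bot.get_obs(); R0=Ro.from_euler('xyz',o['tcp_rot']).as_matrix(); y=R0[:,1]
    d=(ya-np.arctan2(y[1],y[0])+np.pi)%(2*np.pi)-np.pi; th=-d/n
    A=sum(Ro.from_euler('z',i*th).as_matrix() for i in range(n))
    s=np.linalg.solve(A,R0.T@(np.array(p)-o['tool_pos']))
    print(o['time'],o['tool_pos'].round(1),'dyaw',round(d,3),'per row xyz',(s/80).round(4),'spin',round(th/.1,3), o['grip_width'].round(1))
E
python3 - <<'E'
from h import *
from fit import model
c=bot.get_calibration('top')
rk=[onz(c,135+u/6,240+v/6,48)[:2] for u,v in((120,65),(400,155),(330,350),(45,250))]
m=lambda a,b:(rk[0]*(1-a)*(1-b)+rk[1]*a*(1-b)+rk[2]*a*b+rk[3]*(1-a)*b)
print('cell',m((1+15*5.5)/92,(1+15*2.5)/62), onz(c,185.2,282.5,82))
H=np.array([592.2,14.3]);w,a=.308,1.155
for al in (a,0):
  R=lambda t:np.array([[np.cos(t),-np.sin(t)],[np.sin(t),np.cos(t)]])
  print(H+R(w-al)@[-37,62],H+R(w-al)@[-37,50])
plan([614,83,160],.724,20)
E
```

```text
cell [475.4970487  232.75126424] [475.20415064 233.85001564  82.        ]
[614.15376032  83.08250074] [605.16219539  75.13569257]
[538.14564571  62.16571615] [541.78348604  50.73041477]Traceback (most recent call last):
  File "<stdin>", line 11, in <module>
  File "h.py", line 19, in plan
    print(o['time'],o['tool_pos'].round(1),'dyaw',round(d,3),'per row xyz',(s/80).round(4),'spin',round(th/.1,3), o['grip_width'].round(1))
                                                                                                                  ^^^^^^^^^^^^^^^^^^^^^
AttributeError: 'float' object has no attribute 'round'
```

```bash
sed -i "s/o\['grip_width'\].round(1)/o['grip_width']/" h.py
python3 -c "
from h import *
plan([614,83,160],.724,20)"
```

```text
0.1 [135.7 506.8 188.2] dyaw -0.585 per row xyz [-0.3982 -0.0746  0.0178] spin 0.292 91.9940441009245
```

Call:
jog_arm(
  targets=[
    {"xyz":[-0.4,-0.075,0.018],"spin":0.292},
    {"xyz":[-0.4,-0.075,0.018],"spin":0.292},
    {"xyz":[-0.4,-0.075,0.018],"spin":0.292},
    {"xyz":[-0.4,-0.075,0.018],"spin":0.292},
    {"xyz":[-0.4,-0.075,0.018],"spin":0.292},
    {"xyz":[-0.4,-0.075,0.018],"spin":0.292},
    {"xyz":[-0.4,-0.075,0.018],"spin":0.292},
    {"xyz":[-0.4,-0.075,0.018],"spin":0.292},
    {"xyz":[-0.4,-0.075,0.018],"spin":0.292},
    {"xyz":[-0.4,-0.075,0.018],"spin":0.292},
  ],
  gripper=0,
)

```text
time: 1.35
tool_pos: [408.1, 328.9, 174.0]
tcp_rot: [-3.141, -0.0, 2.587]
contact_force: [0.3, 0.1, 0.4]
grip_width: 0.6
finger_force: 0.0
```

Call:
jog_arm(
  targets=[
    {"xyz":[-0.4,-0.075,0.018],"spin":0.292},
    {"xyz":[-0.4,-0.075,0.018],"spin":0.292},
    {"xyz":[-0.4,-0.075,0.018],"spin":0.292},
    {"xyz":[-0.4,-0.075,0.018],"spin":0.292},
    {"xyz":[-0.4,-0.075,0.018],"spin":0.292},
    {"xyz":[-0.4,-0.075,0.018],"spin":0.292},
    {"xyz":[-0.4,-0.075,0.018],"spin":0.292},
    {"xyz":[-0.4,-0.075,0.018],"spin":0.292},
    {"xyz":[-0.4,-0.075,0.018],"spin":0.292},
    {"xyz":[0,0,0],"spin":0},
  ],
)

```text
time: 2.6
tool_pos: [599.6, 107.1, 160.5]
tcp_rot: [-3.141, -0.001, 2.322]
contact_force: [-1.1, 0.2, 0.1]
grip_width: 0.6
finger_force: 0.0
```

```bash
python3 -c "
from h import *
plan([614,83,82],.724,10)
c=bot.get_calibration('wrist'); print(c)
cv2.imwrite('pics/w1.png',bot.capture('wrist'))
for p in ([557,3,130],[592.2,14.3,106],[517.9,-9.4,106],[540.6,72.7,97]): print(proj(c,p))
"
```

```text
2.6 [599.6 107.1 160.5] dyaw -0.027 per row xyz [-0.0344 -0.0069  0.0981] spin 0.027 0.5848052161357602
{'vfov': 58.16822982591242, 'cx': 310.8103590832978, 'cy': 239.51114100052627, 'eye': array([544.50195646, 166.73561833, 356.33862325]), 'rotation': array([2.83791794e+00, 9.41170366e-04, 7.52031394e-01])}
(np.float64(136.9349169987981), np.float64(332.02246334348064))
(np.float64(205.13244962028938), np.float64(335.0631554745383))
(np.float64(89.53027117941639), np.float64(287.89904058480977))
(np.float64(202.89979437318465), np.float64(215.97365686180135))
```

View pics/w1.png

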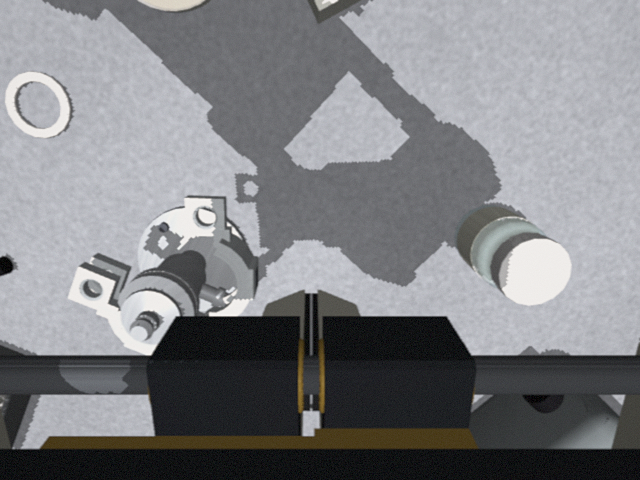

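The wrist view shows the upper lug hole at (92,288) and the swing lug hole at (205,215). The fit predicted (90,288) and (203,216), so it agrees. I'll descend beside the boss.

Call:
jog_arm(
  targets=[
    {"xyz":[-0.0688,-0.0138,0],"spin":0.054},
    {"xyz":[-0.0688,-0.0138,0.05],"spin":0.054},
    {"xyz":[-0.0688,-0.0138,0.12],"spin":0.054},
    {"xyz":[-0.0688,-0.0138,0.15],"spin":0.054},
    {"xyz":[-0.0688,-0.0138,0.15],"spin":0.054},
    {"xyz":[0,0,0.15],"spin":0},
    {"xyz":[0,0,0.15],"spin":0},
    {"xyz":[0,0,0.15],"spin":0},
    {"xyz":[0,0,0.061],"spin":0},
    {"xyz":[0,0,0],"spin":0},
  ],
)

```text
time: 3.9
tool_pos: [613.5, 85.2, 82.7]
tcp_rot: [-3.141, -0.0, 2.298]
contact_force: [-0.4, -0.4, 0.7]
grip_width: 0.5
finger_force: 0.0
```

```bash
python3 - <<'E'
from h import *
H=np.array([592.2,14.3])
R=lambda t:np.array([[np.cos(t),-np.sin(t)],[np.sin(t),np.cos(t)]])
def P(al,y): return [*(H+R(.308-al)@[-37,y]),82]
plan(P(1.155,50),.308-1.155+np.pi/2,10)
# rows after contact
plan(P(0.0,52),.308+np.pi/2,20)
E
```

```text
3.9 [613.5  85.2  82.7] dyaw -0.004 per row xyz [-0.0025 -0.0161  0.0009] spin 0.004 0.45198327553813133
3.9 [613.5  85.2  82.7] dyaw 1.151 per row xyz [ 0.0394 -0.0345  0.0004] spin -0.576 0.45198327553813133
```

Call:
jog_arm(
  targets=[
    {"xyz":[0.039,-0.0345,0],"spin":-0.576},
    {"xyz":[0.039,-0.0345,0],"spin":-0.576},
    {"xyz":[0.039,-0.0345,0],"spin":-0.576},
    {"xyz":[0.039,-0.0345,0],"spin":-0.576},
    {"xyz":[0.039,-0.0345,0],"spin":-0.576},
    {"xyz":[0.039,-0.0345,0],"spin":-0.576},
    {"xyz":[0.039,-0.0345,0],"spin":-0.576},
    {"xyz":[0.039,-0.0345,0],"spin":-0.576},
    {"xyz":[0.039,-0.0345,0],"spin":-0.576},
    {"xyz":[0.039,-0.0345,0],"spin":-0.576},
  ],
)

```text
time: 5.15
tool_pos: [573.3, 79.4, 83.7]
tcp_rot: [3.141, 0.001, 2.876]
contact_force: [0.5, -0.5, -0.2]
grip_width: 0.5
finger_force: 0.0
```

```bash
python3 - <<'E'
from h import *
H=np.array([592.2,14.3])
R=lambda t:np.array([[np.cos(t),-np.sin(t)],[np.sin(t),np.cos(t)]])
def P(al,y): return [*(H+R(.308-al)@[-37,y]),82]
plan(P(0.0,52),.308+np.pi/2,10)
o=bot.get_obs(); print(R(-.308)@(o['tool_pos'][:2]-H), o['contact_force'])
E
```

```text
5.15 [573.3  79.4  83.7] dyaw 0.574 per row xyz [ 0.0404 -0.0342  0.0021] spin -0.574 0.5073415365043354
[ 1.68323422 67.74345202] [ 0.48001131 -0.48432231 -0.16929257]
```

Call:
jog_arm(
  targets=[
    {"xyz":[0.0404,-0.0342,0.002],"spin":-0.574},
    {"xyz":[0.0404,-0.0342,0.002],"spin":-0.574},
    {"xyz":[0.0404,-0.0342,0.002],"spin":-0.574},
    {"xyz":[0.0404,-0.0342,0.002],"spin":-0.574},
    {"xyz":[0.0404,-0.0342,0.002],"spin":-0.574},
    {"xyz":[0.0404,-0.0342,0.002],"spin":-0.574},
    {"xyz":[0.0404,-0.0342,0.002],"spin":-0.574},
    {"xyz":[0.0404,-0.0342,0.002],"spin":-0.574},
    {"xyz":[0.0404,-0.0342,0.002],"spin":-0.574},
    {"xyz":[0.0404,-0.0342,0.002],"spin":-0.574},
  ],
)

```text
time: 6.4
tool_pos: [541.2, 52.6, 82.1]
tcp_rot: [-3.141, 0.001, -2.833]
contact_force: [0.4, 0.6, -0.6]
grip_width: 0.1
finger_force: 0.0
```

```bash
cat > loc.py <<'E'
from h import *
H=np.array([592.2,14.3])
R=lambda t:np.array([[np.cos(t),-np.sin(t)],[np.sin(t),np.cos(t)]])
o=bot.get_obs(); print(o['time'],'hinge-frame',R(-.308)@(o['tool_pos'][:2]-H), o['tool_pos'],o['tcp_rot'], 'F',R(-.308)@o['contact_force'][:2],o['contact_force'][2],o['grip_width'],o['finger_force'])
E
python3 loc.py; python3 -c "
from h import *
cv2.imwrite('pics/t2.png',cv2.resize(np.hstack([bot.capture('top')[195:275,255:355],bot.capture('scene')[200:280,280:380]]),None,fx=4,fy=4,interpolation=2))"
```

```text
6.4 hinge-frame [-37.0101728   51.97007452] [541.17655724  52.60469718  82.10479914] [-3.14116275e+00  1.46516123e-03 -2.83322962e+00] F [0.5426991 0.4753459] -0.5949074550603842 0.06191510558434471 0.0
```

View pics/t2.png

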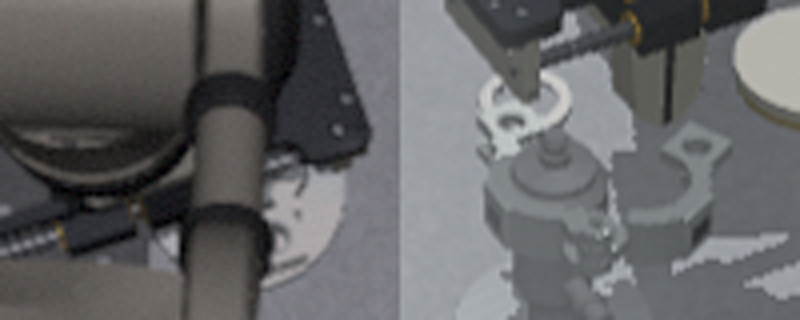

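```bash
python3 -c "
from h import *
c=bot.get_calibration('scene')
for p in ([541,52.6,82],[541,52.6,148],[540.6,72.7,97],[613,85,82]): print(proj(c,p))
b=bot.capture('scene')[185:275,280:400]
cv2.imwrite('pics/s2.png',cv2.resize(b,None,fx=6,fy=6,interpolation=2))"; python3 loc.py
```

```text
(np.float64(343.3853976485364), np.float64(243.31664742916874))
(np.float64(344.73611778157976), np.float64(216.07532737512076))
(np.float64(354.24159145426836), np.float64(235.85465060330907))
(np.float64(370.17745647420656), np.float64(268.05461034697976))
6.55 hinge-frame [-37.01062431  51.97575284] [541.17440558  52.6099714   81.96392257] [-3.14128726e+00  1.20819530e-03 -2.83641791e+00] F [0.05812329 0.11494708] 0.5334560135853355 0.4592409477495302 0.0
```

View pics/s2.png

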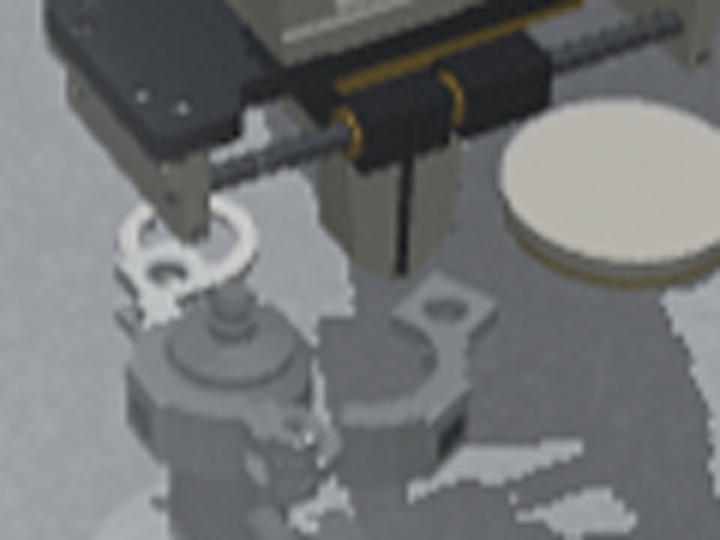

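```bash
python3 -c "
from h import *
c=bot.get_calibration('scene')
o=bot.get_obs();R0=Ro.from_euler('xyz',o['tcp_rot']).as_matrix();p=o['tool_pos']
for q in ([0,0,0],[0,0,-19],[0,0,-29],[0,19,0],[0,-19,0],[0,-95,-66],[37,-95,-66],[-37,-95,-66],[0,95,-66]): print(q,(p+R0@q).round(),np.round(proj(c,p+R0@q),1))
print('tip at z82:',onz(c,346.7,231.3,82))
w=bot.get_calibration('wrist'); print(w); print(proj(w,p),proj(w,p+R0@[0,0,-29]))
"
```

```text
[0, 0, 0] [541.  53.  82.] [343.4 243.4]
[0, 0, -19] [541.  53. 101.] [343.8 235.8]
[0, 0, -29] [541.  53. 111.] [344.  231.7]
[0, 19, 0] [535.  71.  82.] [352.2 240.2]
[0, -19, 0] [547.  34.  82.] [334.5 246.7]
[0, -95, -66] [570. -38. 148.] [297.2 232.7]
[37, -95, -66] [534. -49. 148.] [287.7 220.5]
[-37, -95, -66] [605. -27. 148.] [307.1 245.6]
[0, 95, -66] [513. 143. 148.] [389.3 200.6]
tip at z82: [509.19969382  66.31409565  82.        ]
{'vfov': 58.16822982591242, 'cx': 310.8103590832978, 'cy': 239.51114100052627, 'eye': array([463.43036946,  28.01046941, 277.68217438]), 'rotation': array([ 2.83557253e+00, -5.32900073e-04,  1.87676664e+00])}
(np.float64(310.6770202921829), np.float64(277.902882357205)) (np.float64(310.71414200148155), np.float64(304.1512108495656))
```

```bash
python3 -c "
from h import *
c=bot.get_calibration('scene')
R0=Ro.from_euler('xyz',[-3.14,0,2.88]).as_matrix();p=np.array([135.7,506.7,188.2])
for d in (0,-15,-29):
  print(d,[np.round(proj(c,p+R0@[0,s,d]),1) for s in(-46,-65,46,65)])
s=cv2.imread('pics/scene0.png')
g=cv2.cvtColor(s,cv2.COLOR_BGR2GRAY)
for r in range(20,70,3): print(r,g[r,464:536:3])
w=np.array([599.6,107.1,160.5]);R0=Ro.from_euler('xyz',[-3.141,0,2.322]).as_matrix()
k=dict(vfov=58.168,cx=310.8,cy=239.5,eye=np.array([544.5,166.7,356.3]),rotation=np.array([2.8379,.00094,.75203]))
for d in (0,-15,-29):
  print(d,[np.round(proj(k,w+R0@[x,y,d]),1) for x in(-9.5,9.5) for y in(-19,0,19)])
"
```

```text
0 [array([474.5,  71.7]), array([466.4,  71.4]), array([513.8,  73.2]), array([521.9,  73.6])]
-15 [array([475.7,  65.7]), array([467.5,  65.4]), array([515.3,  67.2]), array([523.6,  67.6])]
-29 [array([476.9,  60.1]), array([468.7,  59.7]), array([516.8,  61.6]), array([525.1,  61.9])]
20 [61 86 87 67 53 61 62 62 59 62 60 60 60 61 61 64 40 37 39 32 35 13 26 23]
23 [61 75 86 37 23 46 47 44 54 53 52 55 54 53 43 46 46 45 45 43 16 12 13 25]
26 [ 59  43  85  38  15  20  13  17 122  63  65  63  64  56  57  58  58  61
  60  54  58  41  50  22]
29 [55 64 89 19 17 16 18 27 43 44 41 38 41 34 31 36 33 30 27 30 36 34 51 21]
32 [ 58  79  73  34  45  47  25  49  54  52  54  52  53 109 117 125 125 136
 151 152  74  84  19  17]
35 [ 56  57  56  58  85  85  57  53  53  54  53  51  52 148 148 149 149 150
 150 152  57  84  80  79]
38 [ 58  57  56  58  86  85  51  53  54  53  52  52  49 148 148 149 151 151
 154  75  59  84  83 146]
41 [ 58  58  56  75  85  88  53  52  52  55  53  53  74 147 148 149 150 154
 157  35  70  85  83 150]
44 [ 58  57  57  86  86  89  55  55  54  54  54  54 134 145 145 144 14
[... 574 characters left out ...]
146 147 148 146 146 148 146 146 147 147 148
 149 146 148 150 150 149]
65 [148 148 150 149 148 148 147 146 147 146 147 147 146 147 146 149 148 149
 148 148 150 149 150 149]
68 [147 150 149 149 149 149 148 149 150 148 149 148 147 146 149 147 148 149
 150 150 150 150 150 150]
0 [array([271.9, 295.9]), array([310.2, 295.9]), array([348.5, 295.9]), array([270.9, 259.8]), array([310.2, 259.9]), array([349.6, 259.9])]
-15 [array([269.1, 309.6]), array([310.1, 309.6]), array([351.2, 309.7]), array([267.9, 271.3]), array([310.2, 271.4]), array([352.4, 271.4])]
-29 [array([266.1, 324.3]), array([310.1, 324.4]), array([354.1, 324.4]), array([264.7, 283.7]), array([310.1, 283.7]), array([355.5, 283.8])]
```

Fitting the fingertip edges in the scene and wrist views together puts the real fingertips about 37.5 mm above the reported TCP, with no sideways offset. So the fingers passed over the half without touching it. I'll go back, allow for the offset, and go lower.

```bash
python3 -c "
from h import *
plan([614,83,82],.724,10)"
```

```text
6.55 [541.2  52.6  82. ] dyaw -1.152 per row xyz [-0.0855  0.0596  0.0001] spin 1.152 0.4592409477495302
```

Call:
jog_arm(
  targets=[
    {"xyz":[-0.0855,0.0596,0],"spin":1},
    {"xyz":[-0.0855,0.0596,0],"spin":1},
    {"xyz":[-0.0855,0.0596,0],"spin":1},
    {"xyz":[-0.0855,0.0596,0],"spin":1},
    {"xyz":[-0.0855,0.0596,0],"spin":1},
    {"xyz":[-0.0855,0.0596,0],"spin":1},
    {"xyz":[-0.0855,0.0596,0],"spin":1},
    {"xyz":[-0.0855,0.0596,0],"spin":1},
    {"xyz":[-0.0855,0.0596,0],"spin":1},
    {"xyz":[-0.0855,0.0596,0],"spin":1},
  ],
)

```text
time: 7.8
tool_pos: [612.8, 88.9, 81.7]
tcp_rot: [3.141, 0.0, 2.444]
contact_force: [0.6, 0.8, -0.8]
grip_width: 0.5
finger_force: 0.0
```

```bash
python3 -c "
from h import *
plan([614,83,82],.724,4);plan([614,83,46],.724,10)"
```

```text
7.8 [612.8  88.9  81.7] dyaw -0.149 per row xyz [-0.0153 -0.0108 -0.0011] spin 0.372 0.48746468789326375
7.8 [612.8  88.9  81.7] dyaw -0.149 per row xyz [-0.0062 -0.0043  0.0446] spin 0.149 0.48746468789326375
```

Then down, followed by the arc (same rows as before, first half).

Call:
jog_arm(
  targets=[
    {"xyz":[-0.0153,-0.0108,0],"spin":0.372},
    {"xyz":[-0.0153,-0.0108,0],"spin":0.372},
    {"xyz":[-0.0153,-0.0108,0],"spin":0.372},
    {"xyz":[-0.0153,-0.0108,0],"spin":0.372},
    {"xyz":[0,0,0.11],"spin":0},
    {"xyz":[0,0,0.11],"spin":0},
    {"xyz":[0,0,0.11],"spin":0},
    {"xyz":[0,0,0.11],"spin":0},
    {"xyz":[0,0,0],"spin":0},
    {"xyz":[0,0,0],"spin":0},
  ],
)

```text
time: 9.05
tool_pos: [613.7, 82.7, 46.3]
tcp_rot: [3.141, 0.0, 2.299]
contact_force: [-0.6, 0.1, -0.9]
grip_width: 0.5
finger_force: 0.0
```

Call:
jog_arm(
  targets=[
    {"xyz":[0.039,-0.0345,0],"spin":-0.576},
    {"xyz":[0.039,-0.0345,0],"spin":-0.576},
    {"xyz":[0.039,-0.0345,0],"spin":-0.576},
    {"xyz":[0.039,-0.0345,0],"spin":-0.576},
    {"xyz":[0.039,-0.0345,0],"spin":-0.576},
    {"xyz":[0.039,-0.0345,0],"spin":-0.576},
    {"xyz":[0.039,-0.0345,0],"spin":-0.576},
    {"xyz":[0.039,-0.0345,0],"spin":-0.576},
    {"xyz":[0.039,-0.0345,0],"spin":-0.576},
    {"xyz":[0.039,-0.0345,0],"spin":-0.576},
  ],
)

```text
time: 10.3
tool_pos: [572.0, 79.1, 46.7]
tcp_rot: [3.139, -0.002, 2.877]
contact_force: [-3.2, 8.7, 2.0]
grip_width: 0.4
finger_force: 4.0
```

```bash
python3 loc.py; python3 - <<'E'
from h import *
from loc import H,R
plan([*(H+R(.308)@[-37,51.5]),46],.308+np.pi/2,10)
E
```

```text
10.3 hinge-frame [ 0.44623789 67.89923613] [572.04135712  79.1392976   46.66198089] [ 3.13866261e+00 -1.53868224e-03  2.87697002e+00] F [-0.38230467  9.2197152 ] 2.0134356170987253 0.4158351449700497 4.031405963469297
10.3 hinge-frame [ 0.44623789 67.89923613] [572.04135712  79.1392976   46.66198089] [ 3.13866261e+00 -1.53868224e-03  2.87697002e+00] F [-0.38230467  9.2197152 ] 2.0134356170987253 0.4158351449700497 4.031405963469297
10.3 [572.   79.1  46.7] dyaw 0.573 per row xyz [ 0.0387 -0.0345  0.0007] spin -0.573 0.4158351449700497
```

Now it's in contact, so I'll carry on pushing.

Call:
jog_arm(
  targets=[
    {"xyz":[0.0387,-0.0345,0.001],"spin":-0.573},
    {"xyz":[0.0387,-0.0345,0.001],"spin":-0.573},
    {"xyz":[0.0387,-0.0345,0.001],"spin":-0.573},
    {"xyz":[0.0387,-0.0345,0.001],"spin":-0.573},
    {"xyz":[0.0387,-0.0345,0.001],"spin":-0.573},
    {"xyz":[0.0387,-0.0345,0.001],"spin":-0.573},
    {"xyz":[0.0387,-0.0345,0.001],"spin":-0.573},
    {"xyz":[0.0387,-0.0345,0.001],"spin":-0.573},
    {"xyz":[0.0387,-0.0345,0.001],"spin":-0.573},
    {"xyz":[0.0387,-0.0345,0.001],"spin":-0.573},
  ],
)

```text
time: 11.55
tool_pos: [539.9, 51.0, 45.4]
tcp_rot: [3.139, -0.003, -2.833]
contact_force: [-6.8, 4.8, 3.2]
grip_width: 0.3
finger_force: 3.0
```

```bash
python3 loc.py; python3 -c "
from h import *
cv2.imwrite('pics/s3.png',cv2.resize(bot.capture('scene')[185:285,280:400],None,fx=6,fy=6,interpolation=2))"
```

```text
11.55 hinge-frame [-38.74076979  50.88529341] [539.8562541   51.04632763  45.42056623] [ 3.13883323 -0.00323041 -2.833088  ] F [-5.0567376   6.65891226] 3.16108490968133 0.3478495040414629 2.9737866029608995
```

View pics/s3.png

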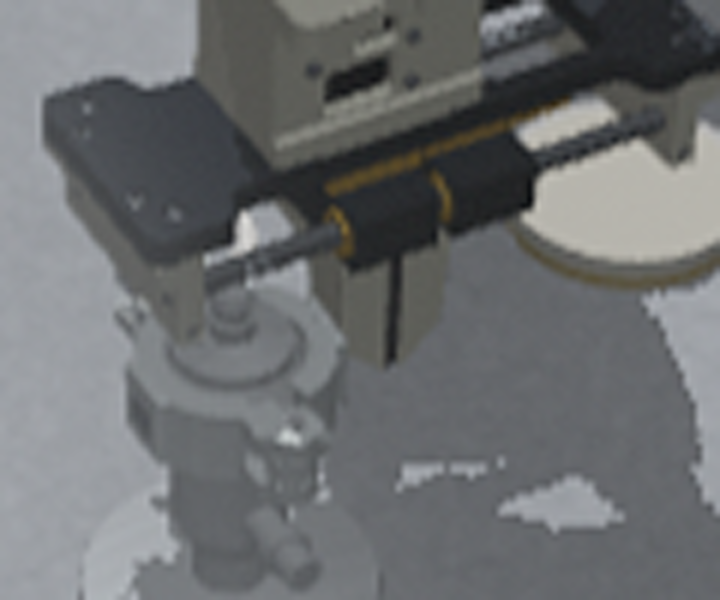

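The half is shut or nearly so. I'll push another 2 mm and watch the force.

Call:
jog_arm(
  targets=[
    {"xyz":[0,-0.006,0],"spin":0},
    {"xyz":[0,-0.006,0],"spin":0},
    {"xyz":[0,-0.006,0],"spin":0},
    {"xyz":[0,-0.006,0],"spin":0},
    {"xyz":[0,0,0],"spin":0},
    {"xyz":[0,0,0],"spin":0},
    {"xyz":[0,0,0],"spin":0},
    {"xyz":[0,0,0],"spin":0},
    {"xyz":[0,0,0],"spin":0},
    {"xyz":[0,0,0],"spin":0},
  ],
)

```text
time: 12.85
tool_pos: [541.8, 48.6, 45.4]
tcp_rot: [3.14, -0.001, -2.835]
contact_force: [-5.3, 3.9, 1.2]
grip_width: 0.7
finger_force: 2.6
```

```bash
python3 loc.py
```

```text
12.85 hinge-frame [-37.64196355  47.93151414] [541.79880059  48.56465476  45.35689488] [ 3.14049070e+00 -1.39274588e-03 -2.83509329e+00] F [-3.86909844  5.35842078] 1.233190463863321 0.7464081284074916 2.608658478129655
```

Call:
jog_arm(
  targets=[
    {"xyz":[0,-0.009,0],"spin":0},
    {"xyz":[0,-0.009,0],"spin":0},
    {"xyz":[0,-0.009,0],"spin":0},
    {"xyz":[0,-0.009,0],"spin":0},
    {"xyz":[0,0,0],"spin":0},
    {"xyz":[0,0,0],"spin":0},
    {"xyz":[0,0,0],"spin":0},
    {"xyz":[0,0,0],"spin":0},
    {"xyz":[0,0,0],"spin":0},
    {"xyz":[0,0,0],"spin":0},
  ],
)

```text
time: 14.1
tool_pos: [541.7, 48.4, 45.4]
tcp_rot: [3.137, -0.002, -2.835]
contact_force: [-8.5, 14.8, 5.0]
grip_width: 0.7
finger_force: 8.3
```

```bash
python3 loc.py
```

```text
14.1 hinge-frame [-37.81655297  47.85575134] [541.65539479  48.43952985  45.36045897] [ 3.13653400e+00 -1.96264544e-03 -2.83501045e+00] F [-3.58093969 16.70862471] 5.013752733243865 0.7471684011412492 8.293307097628713
```

The force rose to 17 N with no further motion, so the half is on its stop. I'll back off and go to the pin.

Call:
jog_arm(
  targets=[
    {"xyz":[0,0.1,0],"spin":0},
    {"xyz":[0,0.2,-0.1],"spin":0},
    {"xyz":[0,0.1,-0.2],"spin":0},
    {"xyz":[0,0,-0.2],"spin":0},
    {"xyz":[0,0,0],"spin":0},
    {"xyz":[0,0,0],"spin":0},
    {"xyz":[0,0,0],"spin":0},
    {"xyz":[0,0,0],"spin":0},
    {"xyz":[0,0,0],"spin":0},
    {"xyz":[0,0,0],"spin":0},
  ],
)

```text
time: 15.35
tool_pos: [533.8, 75.9, 85.2]
tcp_rot: [3.141, -0.0, -2.835]
contact_force: [0.0, 0.3, -0.5]
grip_width: 0.6
finger_force: 0.0
```

```bash
python3 -c "
from h import *
plan([475.3,232.7,85],.308+np.pi/2,8)
c=bot.get_calibration('wrist'); print(np.round(proj(c,[557,3,130]),1),np.round(proj(c,[517.9,-9.4,106]),1))
g=bot.capture('wrist'); cv2.imwrite('pics/w2.png',g)
t=bot.capture('top'); cv2.imwrite('pics/t3.png',t)
"
```

```text
15.35 [533.8  75.9  85.2] dyaw 0.001 per row xyz [0.013  0.2612 0.0004] spin -0.002 0.6118666634930541
[114.9 322.3] [126.5 205.8]
```

Call:
jog_arm(
  targets=[
    {"xyz":[0.013,0.261,0],"spin":0},
    {"xyz":[0.013,0.261,0],"spin":0},
    {"xyz":[0.013,0.261,0],"spin":0},
    {"xyz":[0.013,0.261,0],"spin":0},
    {"xyz":[0.013,0.261,0],"spin":0},
    {"xyz":[0.013,0.261,0],"spin":0},
    {"xyz":[0.013,0.261,0],"spin":0},
    {"xyz":[0.013,0.261,0],"spin":0},
    {"xyz":[0,0,0],"spin":0},
    {"xyz":[0,0,0],"spin":0},
  ],
  gripper=50,
)

```text
time: 16.7
tool_pos: [475.2, 232.8, 85.4]
tcp_rot: [-3.141, 0.0, -2.834]
contact_force: [-0.4, 0.5, 0.9]
grip_width: 46.3
finger_force: 0.0
```

```bash
python3 -c "
from h import *
c=bot.get_calibration('wrist'); g=bot.capture('wrist'); cv2.imwrite('pics/w3.png',g)
u,v=np.round(proj(c,[475.3,232.7,82]),1); print(u,v, proj(c,[475.3,232.7,48]))
x0,y0=int(u)-120,int(v)-110
w2=cv2.imread('pics/w2.png')
b=np.zeros((480,800,3),np.uint8)
a1=cv2.resize(g[y0:y0+200,x0:x0+200],(400,400),interpolation=2)
a2=cv2.resize(w2[140:360,40:240],(400,440),interpolation=2)
b[:400,:400]=a1; b[:440,400:]=a2
cv2.imwrite('pics/m.png',b); print(x0,y0)
plan([475.3,232.7,20],.308+np.pi/2,10)
"
```

```text
310.5 275.4 (np.float64(310.475700118097), np.float64(252.82566444715985))
190 165
16.75 [475.4 232.5  85.4] dyaw 0.001 per row xyz [0.     0.0003 0.0817] spin -0.001 45.90896740353356
```

View pics/m.png

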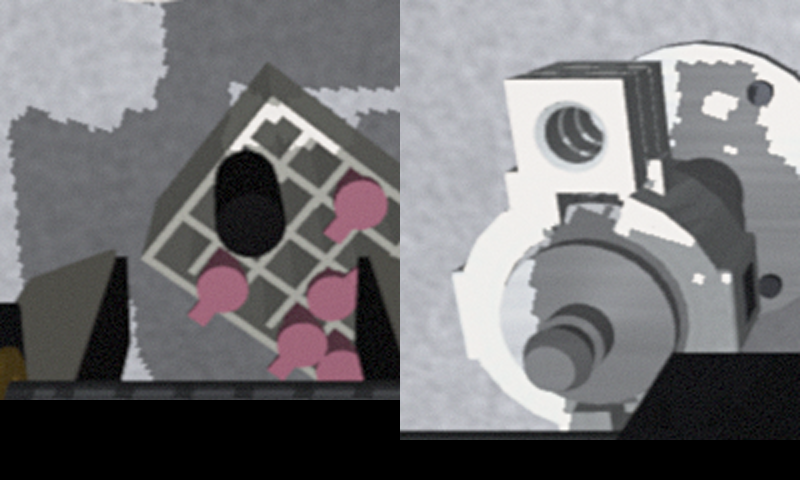

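The clamp is shut and its lug holes line up at (126,206.5), where (126.5,205.8) was predicted. The knob's top is at (315,277), slightly off the prediction.

```bash
python3 -c "
from h import *
c=bot.get_calibration('wrist'); p=onz(c,315,277,82); print(p)
plan([p[0],p[1],21],.308+np.pi/2,10)
"
```

```text
[475.65162626 234.79291807  82.        ]
16.75 [475.4 232.5  85.4] dyaw 0.001 per row xyz [-0.0012  0.0027  0.0805] spin -0.001 45.90896740353356
```

Call:
jog_arm(
  targets=[
    {"xyz":[-0.006,0.0135,0],"spin":0},
    {"xyz":[-0.006,0.0135,0],"spin":0},
    {"xyz":[0,0,0.135],"spin":0},
    {"xyz":[0,0,0.135],"spin":0},
    {"xyz":[0,0,0.135],"spin":0},
    {"xyz":[0,0,0.135],"spin":0},
    {"xyz":[0,0,0.135],"spin":0},
    {"xyz":[0,0,0.13],"spin":0},
    {"xyz":[0,0,0],"spin":0},
    {"xyz":[0,0,0],"spin":0},
  ],
)

```text
time: 18.0
tool_pos: [476.0, 235.1, 21.2]
tcp_rot: [3.142, 0.001, -2.835]
contact_force: [-0.1, -0.3, 0.5]
grip_width: 45.8
finger_force: 0.0
```

Call:
jog_arm(
  targets=[
    {"xyz":[0,0,0],"spin":0},
    {"xyz":[0,0,0],"spin":0},
    {"xyz":[0,0,0],"spin":0},
    {"xyz":[0,0,0],"spin":0},
    {"xyz":[0,0,0],"spin":0},
    {"xyz":[0,0,0],"spin":0},
    {"xyz":[0,0,0],"spin":0},
    {"xyz":[0,0,0],"spin":0},
    {"xyz":[0,0,0],"spin":0},
    {"xyz":[0,0,0],"spin":0},
  ],
  gripper=0,
)

```text
time: 19.25
tool_pos: [475.8, 235.0, 21.1]
tcp_rot: [3.142, 0.0, -2.835]
contact_force: [-0.1, -0.6, 3.4]
grip_width: 17.1
finger_force: 29.9
```

```bash
python3 loc.py
```

```text
19.25 hinge-frame [-44.00563513 245.59417591] [475.8124919  234.99649549  21.07386038] [ 3.14154768e+00  2.43541975e-04 -2.83493490e+00] F [-0.25728316 -0.50495189] 3.4153295377814796 17.090913197361576 29.869954884052277
```

Gripped. Next I'll lift and carry to above the lug.

Call:
jog_arm(
  targets=[
    {"xyz":[0,0,-0.08],"spin":0},
    {"xyz":[0,0,-0.2],"spin":0},
    {"xyz":[0,0,-0.25],"spin":0},
    {"xyz":[0,0,-0.3],"spin":0},
    {"xyz":[0,0,-0.3],"spin":0},
    {"xyz":[0,0,-0.3],"spin":0},
    {"xyz":[0,0,-0.19],"spin":0},
    {"xyz":[0,0,0],"spin":0},
    {"xyz":[0,0,0],"spin":0},
    {"xyz":[0,0,0],"spin":0},
  ],
)

```text
time: 20.5
tool_pos: [475.2, 234.8, 149.6]
tcp_rot: [3.142, -0.002, -2.835]
contact_force: [-0.9, 0.2, -1.3]
grip_width: 17.6
finger_force: 29.8
```

```bash
python3 loc.py; python3 -c "
from h import *
plan([517.9,-9.4,145],.308+np.pi/2,8)
c=bot.get_calibration('wrist'); g=bot.capture('wrist');o=bot.get_obs()['tool_pos']
print(proj(c,[o[0],o[1],o[2]+61]))
m=(g.max(2)<45).astype(np.uint8)
for r in range(240,345,6):
  k=np.flatnonzero(m[r,230:400])+230; 
  print(r, [ (int(a[0]),int(a[-1])) for a in np.split(k,np.flatnonzero(np.diff(k)>1)+1) if len(a)>2])
cv2.imwrite('pics/w4.png',g)
"
```

```text
20.5 hinge-frame [-44.6633586  245.57824649] [475.19054878 234.78192461 149.62900449] [ 3.14152546e+00 -1.88119929e-03 -2.83500873e+00] F [-0.8015699   0.43852726] -1.3101475275332013 17.571026076254956 29.846414923667908
20.5 [475.2 234.8 149.6] dyaw 0.001 per row xyz [ 0.0518 -0.3839  0.0073] spin -0.002 17.571026076254956
(np.float64(310.7974973236761), np.float64(344.2256123837608))
240 []
246 []
252 []
258 []
264 []
270 []
276 []
282 []
288 [(297, 323)]
294 [(284, 288), (292, 327), (334, 337)]
300 [(283, 329), (334, 339)]
306 [(282, 339)]
312 [(282, 340)]
318 [(230, 262), (281, 341), (360, 399)]
324 [(230, 262), (280, 342), (359, 399)]
330 [(230, 262), (279, 343), (359, 399)]
336 [(230, 263), (278, 344), (359, 399)]
342 [(230, 257), (277, 345), (365, 399)]
```

The pin is held and centred at u≈310. I'll carry it over.

Call:
jog_arm(
  targets=[
    {"xyz":[0.0518,-0.384,0],"spin":0},
    {"xyz":[0.0518,-0.384,0],"spin":0},
    {"xyz":[0.0518,-0.384,0],"spin":0},
    {"xyz":[0.0518,-0.384,0],"spin":0},
    {"xyz":[0.0518,-0.384,0],"spin":0},
    {"xyz":[0.0518,-0.384,0],"spin":0},
    {"xyz":[0.0518,-0.384,0],"spin":0},
    {"xyz":[0.0518,-0.384,0],"spin":0},
    {"xyz":[0,0,0],"spin":0},
    {"xyz":[0,0,0],"spin":0},
  ],
)

```text
time: 21.8
tool_pos: [517.9, -8.9, 150.2]
tcp_rot: [3.141, -0.001, -2.835]
contact_force: [0.1, 0.3, -1.1]
grip_width: 16.9
finger_force: 29.8
```

```bash
python3 loc.py; python3 -c "
from h import *
plan([517.9,-9.4,128],.308+np.pi/2,10)"
```

```text
21.8 hinge-frame [-77.78054978   0.43340906] [517.94827487  -8.86642144 150.16090573] [ 3.14068183e+00 -7.17395964e-04 -2.83530382e+00] F [0.16709477 0.25516663] -1.0937557300393272 16.887777349953428 29.845230281352997
21.8 [517.9  -8.9 150.2] dyaw 0.002 per row xyz [ 0.0002 -0.0006  0.0277] spin -0.002 16.887777349953428
```

Call:
jog_arm(
  targets=[
    {"xyz":[0.002,-0.006,0.07],"spin":0},
    {"xyz":[0,0,0.07],"spin":0},
    {"xyz":[0,0,0.07],"spin":0},
    {"xyz":[0,0,0.07],"spin":0},
    {"xyz":[0,0,0.05],"spin":0},
    {"xyz":[0,0,0.04],"spin":0},
    {"xyz":[0,0,0.04],"spin":0},
    {"xyz":[0,0,0.04],"spin":0},
    {"xyz":[0,0,0],"spin":0},
    {"xyz":[0,0,0],"spin":0},
  ],
)

```text
time: 23.05
tool_pos: [518.5, -9.8, 114.7]
tcp_rot: [3.141, 0.0, -2.835]
contact_force: [1.1, 1.1, -0.7]
grip_width: 17.2
finger_force: 29.8
```

```bash
python3 loc.py
```

```text
23.05 hinge-frame [-77.54821984  -0.58404613] [518.47811674  -9.7655654  114.65386484] [ 3.14149958e+00  4.75425395e-04 -2.83505171e+00] F [1.34120735 0.68816505] -0.7011566588260798 17.20278193001986 29.840438067913055
```

In the hole with no load. Further down.

Call:
jog_arm(
  targets=[
    {"xyz":[0,0,0.045],"spin":0},
    {"xyz":[0,0,0.045],"spin":0},
    {"xyz":[0,0,0.045],"spin":0},
    {"xyz":[0,0,0.045],"spin":0},
    {"xyz":[0,0,0.045],"spin":0},
    {"xyz":[0,0,0.045],"spin":0},
    {"xyz":[0,0,0.045],"spin":0},
    {"xyz":[0,0,0.045],"spin":0},
    {"xyz":[0,0,0.03],"spin":0},
    {"xyz":[0,0,0],"spin":0},
  ],
)

```text
time: 24.3
tool_pos: [518.1, -9.9, 83.0]
tcp_rot: [3.141, -0.0, -2.835]
contact_force: [2.6, 2.4, -1.6]
grip_width: 17.4
finger_force: 29.8
```

```bash
python3 loc.py
```

```text
24.3 hinge-frame [-77.92754317  -0.55597149] [518.10813276  -9.85380504  82.99118791] [ 3.14131113e+00 -4.96208431e-04 -2.83501004e+00] F [3.25957713 1.51028573] -1.5578104033105513 17.395383159445164 29.834819734096527
```

Call:
jog_arm(
  targets=[
    {"xyz":[0,0,0.015],"spin":0},
    {"xyz":[0,0,0.015],"spin":0},
    {"xyz":[0,0,0.015],"spin":0},
    {"xyz":[0,0,0.015],"spin":0},
    {"xyz":[0,0,0.015],"spin":0},
    {"xyz":[0,0,0],"spin":0},
    {"xyz":[0,0,0],"spin":0},
    {"xyz":[0,0,0],"spin":0},
    {"xyz":[0,0,0],"spin":0},
    {"xyz":[0,0,0],"spin":0},
  ],
)

```text
time: 25.55
tool_pos: [518.7, -10.0, 79.3]
tcp_rot: [-3.141, 0.002, -2.835]
contact_force: [-2.4, 2.9, 17.2]
grip_width: 17.5
finger_force: 30.0
```

```bash
python3 loc.py
```

```text
25.55 hinge-frame [-77.44977087  -0.88595149] [518.6634565  -10.0234185   79.31219104] [-3.14054888e+00  1.61522543e-03 -2.83484391e+00] F [-1.3740043   3.48744463] 17.18563470014353 17.505373009020726 29.96333956718445
```

Seated: the tool stopped at the expected height with 17 N upward. Release and rise.

Call:
jog_arm(
  targets=[
    {"xyz":[0,0,-0.025],"spin":0},
    {"xyz":[0,0,0],"spin":0},
    {"xyz":[0,0,0],"spin":0},
    {"xyz":[0,0,0],"spin":0},
    {"xyz":[0,0,0],"spin":0},
    {"xyz":[0,0,0],"spin":0},
    {"xyz":[0,0,0],"spin":0},
    {"xyz":[0,0,0],"spin":0},
    {"xyz":[0,0,0],"spin":0},
    {"xyz":[0,0,0],"spin":0},
  ],
  gripper=45,
)

```text
time: 26.8
tool_pos: [518.3, -9.8, 79.4]
tcp_rot: [3.142, 0.0, -2.835]
contact_force: [-0.4, 0.4, 0.2]
grip_width: 41.6
finger_force: 0.0
```

Call:
jog_arm(
  targets=[
    {"xyz":[0,0,-0.1],"spin":0},
    {"xyz":[0,0,-0.2],"spin":0},
    {"xyz":[0,0,-0.2],"spin":0},
    {"xyz":[0,0,-0.1],"spin":0},
    {"xyz":[0,0,0],"spin":0},
    {"xyz":[0,0,0],"spin":0},
    {"xyz":[0,0,0],"spin":0},
    {"xyz":[0,0,0],"spin":0},
    {"xyz":[0,0,0],"spin":0},
    {"xyz":[0,0,0],"spin":0},
  ],
)

```text
time: 28.05
tool_pos: [518.3, -9.8, 127.3]
tcp_rot: [3.141, 0.0, -2.835]
contact_force: [-0.3, -0.4, -0.5]
grip_width: 41.1
finger_force: 0.0
```

```bash
python3 loc.py; python3 -c "
from h import *
plan([557,3.1,128],.308+np.pi/2,5)
plan([557,3.1,46],.308+np.pi/2,10)
s=bot.capture('scene');cv2.imwrite('pics/s5.png',s);c=bot.get_calibration('scene')
for z in (106,123,140,150): print(z,np.round(proj(c,[517.9,-9.4,z]),1))
g=s.max(2)
for r in range(205,240,2): print(r,g[r,300:318])
"
```

```text
28.05 hinge-frame [-77.74829603  -0.60504068] [518.29382035  -9.84622575 127.32704091] [ 3.14148618e+00  8.04382711e-06 -2.83498160e+00] F [-0.42569713 -0.30602599] -0.4582367825031871 41.07289445483616 0.0
28.05 [518.3  -9.8 127.3] dyaw 0.001 per row xyz [-0.102   0.0016 -0.0017] spin -0.003 41.07289445483616
28.05 [518.3  -9.8 127.3] dyaw 0.001 per row xyz [-0.051   0.0008  0.1017] spin -0.001 41.07289445483616
106 [308.3 229.6]
123 [308.3 222.6]
140 [308.2 215.4]
150 [308.2 211.1]
205 [164 165 164 165 165 164 162 161 163 163 162 161 162 161 163 163 167 114]
207 [162 165 164 163 164 163 162 160 158 158 160 161 162 162 163 163 164 167]
209 [159 162 161 161 161 162 161 158 159 161 161 160 161 160 161 163 163 161]
211 [160 161 160 162 165 164 165 164 165 163 163 162 163 163 163 161 161 160]
213 [158 158 162 149 117  90  68  60  63  60 104 139 160 162 160 161 160 161]
215 [159 162 130  70  56  60  61  60  57  55  53  47 133 156 157 161 160 158]
217 [160 163 113  67  61  62  63  59  60  58  56  49 102 182 184 173 172 162]
219 [160 164 118  69  61  61  60  60  61  58  55  50  88 166 177 185 195 201]
221 [163 187 139  73  62  64  63  61  60  58  56  54  81 152 133 127 125 132]
223 [188 199 140  73  63  65  66  63  62  58  58  53  95 158 158 158 160 162]
225 [188 199 141  75  65  66  65  65  63  63  61  54  95 158 160 158 159 161]
227 [156 178 116  72  65  68  67  65  64  63  62  59  89 154 159 158 159 166]
229 [124 138 120  75  68  69  68  67  66  65  63  58  95 132 142 166 171 150]
231 [ 99 110 133 121  85  68  68  66  66  63  74 102 136 137 137 127 140 131]
233 [108  99 102 127 136 137 126 125 126 134 133 125 113 111 101  93 115 118]
235 [104 105 104 127 135 135 133 134 137 111 100 102 105 112 111  99 101 108]
237 [101 100 100  98 122 134 133 133 133 131 122 117 117 118 113 103  90  98]
239 [118 101 108 125 134 134 134 134 130 119 118 119 118 119 109  97 112 110]
```

The knob spans rows 213 to 231.5, which matches the prediction for a seated pin. I'll move over the clamp with the fingers open, then descend.

Call:
jog_arm(
  targets=[
    {"xyz":[-0.102,0.0016,0],"spin":0},
    {"xyz":[-0.102,0.0016,0],"spin":0},
    {"xyz":[-0.102,0.0016,0],"spin":0},
    {"xyz":[-0.102,0.0016,0],"spin":0},
    {"xyz":[-0.102,0.0016,0],"spin":0},
    {"xyz":[0,0,0],"spin":0},
    {"xyz":[0,0,0],"spin":0},
    {"xyz":[0,0,0],"spin":0},
    {"xyz":[0,0,0],"spin":0},
    {"xyz":[0,0,0],"spin":0},
  ],
  gripper=100,
)

```text
time: 29.35
tool_pos: [556.9, 3.0, 127.5]
tcp_rot: [3.142, 0.0, -2.835]
contact_force: [-0.1, -0.2, 0.2]
grip_width: 91.6
finger_force: 0.0
```

Call:
jog_arm(
  targets=[
    {"xyz":[0,0,0.08],"spin":0},
    {"xyz":[0,0,0.12],"spin":0},
    {"xyz":[0,0,0.12],"spin":0},
    {"xyz":[0,0,0.12],"spin":0},
    {"xyz":[0,0,0.12],"spin":0},
    {"xyz":[0,0,0.1],"spin":0},
    {"xyz":[0,0,0.1],"spin":0},
    {"xyz":[0,0,0.1],"spin":0},
    {"xyz":[0,0,0.08],"spin":0},
    {"xyz":[0,0,0.04],"spin":0},
  ],
)

```text
time: 30.6
tool_pos: [556.9, 3.1, 48.5]
tcp_rot: [3.141, -0.0, -2.835]
contact_force: [0.1, 0.3, -0.5]
grip_width: 91.6
finger_force: 0.0
```

```bash
python3 loc.py
```

```text
30.6 hinge-frame [-37.06916152   0.04653348] [556.86114038   3.10670281  48.52619592] [ 3.14134000e+00 -3.44923041e-04 -2.83496761e+00] F [0.19440845 0.28286983] -0.5109856445256356 91.64033173125243 0.0
```

Call:
jog_arm(
  targets=[
    {"xyz":[0,0,0.03],"spin":0},
    {"xyz":[0,0,0],"spin":0},
    {"xyz":[0,0,0],"spin":0},
    {"xyz":[0,0,0],"spin":0},
    {"xyz":[0,0,0],"spin":0},
    {"xyz":[0,0,0],"spin":0},
    {"xyz":[0,0,0],"spin":0},
    {"xyz":[0,0,0],"spin":0},
    {"xyz":[0,0,0],"spin":0},
    {"xyz":[0,0,0],"spin":0},
  ],
  gripper=0,
)

```text
time: 31.85
tool_pos: [557.3, 2.5, 46.8]
tcp_rot: [-3.141, 0.001, -2.835]
contact_force: [0.6, -6.0, 0.1]
grip_width: 61.4
finger_force: 30.0
```

```bash
python3 loc.py; python3 -c "
from h import *
s=bot.capture('scene');g=s.max(2)
for r in range(211,241,3): print(r,g[r,300:318])
"
```

```text
31.85 hinge-frame [-36.79392118  -0.69251527] [557.34747351   2.48587241  46.79650098] [-3.14060394e+00  5.27823483e-04 -2.83486705e+00] F [-1.20381052 -5.89090328] 0.11023656345101565 61.41295777415529 30.00829428434372
211 [ 98  96  96  97  94  95  95  90 108 120 136 129 126 125 113 123 125 124]
214 [ 96  95  96  93  97 102 116 122 125 131 131 122 107 104  93  92  91  93]
217 [131 132 124 108 105  94  94  95  95  96  95  95  97  88  82  73  61  45]
220 [98 99 94 92 86 77 71 62 58 52 49 50 51 50 48 47 47 48]
223 [ 64  63  62  62  59  59  58  58  57  56  68  72  74 100 101 119 137 140]
226 [ 68  66  75  81  86  92  92  84  74  54  52  49  92 161 162 161 162 163]
229 [ 84  73  70  69  68  67  66  65  63  60  56  53  85 100 101  82  76  81]
232 [73 71 71 71 70 67 68 65 66 63 62 68 76 70 69 67 75 72]
235 [ 74  73  72  69  69  69  65  65  64  63  58  65 104 113 111  97  99 105]
238 [ 73  73  71  71  70  68  69  67  66  64  61  68 115 117 106 107  99  95]
```

Squeezing at 30 N over 61.4 mm. One small trim to balance the side load, then I'll hand in.

Call:
jog_arm(
  targets=[
    {"xyz":[0,-0.015,0],"spin":0},
    {"xyz":[0,0,0],"spin":0},
    {"xyz":[0,0,0],"spin":0},
    {"xyz":[0,0,0],"spin":0},
    {"xyz":[0,0,0],"spin":0},
    {"xyz":[0,0,0],"spin":0},
    {"xyz":[0,0,0],"spin":0},
    {"xyz":[0,0,0],"spin":0},
    {"xyz":[0,0,0],"spin":0},
    {"xyz":[0,0,0],"spin":0},
  ],
)

```text
time: 33.15
tool_pos: [557.3, 2.5, 46.8]
tcp_rot: [3.141, 0.0, -2.835]
contact_force: [-2.1, 2.9, 5.1]
grip_width: 61.4
finger_force: 30.0
```

```bash
python3 loc.py && python3 -c "
from h import *
print(bot.close_job())"
```

```text
33.15 hinge-frame [-36.8098856   -0.64548864] [557.31800407   2.52584638  46.7901297 ] [ 3.14091306e+00  3.04116922e-04 -2.83478189e+00] F [-1.14846475  3.43742468] 5.107049844624515 61.44447688555257 30.007824897766113
the job is handed in; nothing more can be done
None
```

The clamp is shut, the pin is pushed down until its knob sits on the lugs, and the job was handed in at about 33 s with the gripper still squeezing the two halves at 30 N; the judge's result was not shown.

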